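# Wedge the counter fence tight

## Task

The fence on the counter is loose: lift the wedge (the one with the square block head) out of the wooden caddy, set it point down in the slot of the fence holder so that it stands there by itself, and let go without pushing it in by hand. Then take the round wooden mallet and tap the wedge down in several short blows, lifting the mallet off between them, until its head sits on the holder and it goes no further. Stand the mallet back upright on the counter and leave the jars and the other things in the caddy undisturbed.

Things in the scene. Friction and masses are not known exactly. Their poses are not given: they have to be found in the camera images.
- wedge: Pale wooden wedge standing point down in one of the caddy's pockets. Head: block 34 (x) x 56 (y) x 38 mm high, resting on the caddy's rim. Blade: 40 mm wide in y, 80 mm long, tapering on both x faces from 24 mm thick under the head to 11 mm at the point. About 0.12 kg; same after a half turn about z. Origin: centre of the head's underside; z up (head z = 0 to 38, point z = -80 mm).
- slot (a point): Point on the holder's top face, 88 mm above the counter, where the wedge's origin lies when it is home, axes parallel (either way round). x: from fixed cheek to fence. Slot 46 mm long in y; with the jaw open its mouth spans x = -12 to +6.5 mm (centre x = -2.75), both sides sloping like the wedge. Lowered there, the wedge stops with its head about 34 mm up and stands; driven home it shifts 2.75 mm to +x.
- holder: The fence holder, a fixed wooden block: foot 130 (x) x 80 (y) mm, top 88 mm above the counter. The fence board (150 mm along y, 70 mm high, 16 mm thick) stands in it at x = 32 to 48 mm; the slot is at x = 0. Origin: centre of its underside, z up.
- jaw (a joint): Slide of the wooden jaw between slot and fence, in m: 0 = open, about 0.0055 = pushed to the fence by a wedge that is home. Sprung towards 0 with 8 to 11 N; friction keeps the wedge where it is driven. Driving the wedge takes some 9 to 18 N downward, more towards the end; it stops dead when its head meets the holder's top.
- mallet: Round brown wooden mallet standing on its head, handle up, in one of three places shared with two jars. Head 56 mm in diameter, 52 mm high; round handle, 24 to 30 mm in diameter, from 64 to 138 mm height; about 0.3 kg. Origin: centre of its flat underside, the striking face; z along the handle, up. Hold the handle upright and strike straight down.
- caddy: Fixed wooden caddy, foot 74 (x) x 206 (y) mm, 46 x 190 mm above, 96 mm high, with three pockets in a row along its y at -64, 0 and +64 mm, each 30 x 46 mm; which thing is in which varies. Origin: centre of its underside, z up.
- pin: Pale wooden pin with a round head 50 mm in diameter and 36 mm high, in another pocket of the caddy: not to be used. Origin: centre of the head's underside.
- key: Pale wooden key with a flat 34 x 56 x 8 mm collar and a round cross bar (T handle) 38 mm above its underside, in another pocket of the caddy: not to be used. Origin: centre of the collar's underside.
- jam_jar: Glass jar, 57 x 61 mm, 91 mm high, loose; leave it. Origin: centre of its underside.
- honey_jar: Glass jar, 62 mm in diameter, 103 mm high, loose; leave it. Origin: centre of its underside.

How it is judged:
By the outcome, as a careful person would: the job done as asked, in the order asked, and still so for the second after the job is handed in, with the robot touching nothing.
It also fails if it takes over 69 s, if anything falls off the work surface, if the arm or the gripper's body presses on something with over 40 N, if the wrist force passes 120 N, or if a joint passes its speed limit or range.

## Robot

A 6-joint arm with a two-finger parallel gripper is mounted at the origin on a cart in front of the work surface, level with it; the furniture and walls round the work are solid. World frame = base frame: x ahead of the robot, y to its left, z up, the work surface at z = 0. Lengths are in m, angles in degrees, forces in N, time in s.
With the tool pointing down it reaches from about 0.35 to 0.725 m from the base axis. Payload 6 kg.
Tool frame: the origin (TCP) lies between the finger pads; the fingertips stand 25 mm ahead of it and the grasp point (between the pads) lies 6 mm ahead of it (bot.tips_ahead is the distance from the TCP to the fingertips, in m); z points along the fingers, y is the line along which they close (so a half turn about z gives the same grasp; the last joint's range is limited). The gripper opens to 85 mm and grips with 20 to 120 N. Pads are 22 mm wide; open, the fingers measure 114 mm over their backs; the gripper's body (76 mm by 85 mm) begins 54 mm behind the grasp point. The pads swing forward as they close: fully open they stand 13 mm farther back than shut.
Start: joints at [87.817, 2.303, 4.859, 0, -92.561, -19.12], TCP at [0.218, 0.559, 0.256] pointing down, gripper open.
Joint ranges: [-146.85, 146.85], [-73.84, 115.35], [-62.03, 85.46], [-188.31, 113.3], [-161.28, -10.13], [-171.36, 171.36]. Speed limits (degrees/s): [147.25, 147.25, 172.46, 180, 180, 180].

## Interface

Orientations are given as a 3x3 rotation matrix whose columns are the frame's x, y, z axes.
In Python, from bench import bot gives the robot as it stands. The module is installed in compiled form; this text tells all that it offers.
- The arm moves only by the tool carry_out, never from a script. Its argument "plan" is a list of rows, each a list of 3 entries, a list of its own where there are three numbers: the shift along the tool's x, y, z scaled (see below), then the turn about the tool's z scaled (see below), then the closure, from 0 (fully open) to 1 (shut). A call has 1 to 12 rows; each row is the pose to reach, as a shift and turn from the pose commanded when the call began, along the tool's axes at that moment; what a row does not reach only later rows make up. The controller multiplies each number of a shift by 0.5 m and each number of a turn by 45 degrees. A row lasts 1/8 s, in which the tool goes at most 62.5 mm and 10.7 degrees, less where a joint would pass 70% of its speed; a pose out of reach is approached as far as the arm can. A call with a number of a shift or a turn outside -1 to 1 is refused whole. A call with a gripper value outside its range is refused whole. The fingers move at their own pace and stop on an object; "newtons" is the grip in N (left out, the last holds). Time passes only in rows, so rows that repeat a pose let the fingers close. It gives the time, the measured TCP pose, the force, the opening and the grip force at its end, in the units of the state.
- bot.state(): the state, without advancing time (a new reading comes with each control period).
- bot.grab_frame(name): name is "scene" or "top" or "wrist"; returns a dict with "color" (400x640x3 uint8, red, green, blue), "z_map" (400x640 float32, m along the optical axis (not along the pixel's ray), 0 where there is no reading), "camera_matrix" (3x3 intrinsics, pixels), "D" ([k1, k2, p1, p2, k3] as OpenCV has them; the pictures are not rectified), "world_to_cam" (4x4, takes a point from world to camera coordinates); the wrist camera has in their place "hand_eye" (4x4, takes a point from camera to tool coordinates, whose origin is the TCP and whose axes are the flange's). Camera axes: x right, y down, z forward; pixel columns grow to the right and rows downward; lengths in m; the calibration is good to about 2 mm. A picture is of the moment at which its call begins: read the wrist's pose just before it.
- bot.job_done(): hands the job in; it is judged then, once.
The state is a dict: "time_s": time; "joints": joint angles; "joint_velocities": joint speeds; "joint_efforts": joint torques, N m; "tool_pos": TCP position; "eef_rot": TCP orientation; "wrist_force": force on the tool from outside, world axes, zero at the start; "wrist_torque": the same for the moment, N m; "gripper_width": finger opening in m; "finger_force": force on a finger pad.
Only numpy, scipy, OpenCV 4.12 (cv2) and the standard library are available. Lean on these libraries where they do the work, as an engineer would, in place of code of your own. Each camera call takes 0.05 s, during which the arm holds its last target. There are 200 camera calls.

## Working session

There is one attempt and no reset: what is moved stays moved. The work goes in short steps, Python scripts to look and compute and a tool call to move; the robot and the scene stay as the last step left them, time stands still between calls to the robot, and variables do not carry over. Pictures are saved under pics/ and viewed, at most 10 in all, crops included, and the job is handed in when it is done.

Besides the shell and the picture viewer there is one more tool, called as name(argument=value, ...) on one line, values as JSON. carry_out: Moves the arm, as the interface text tells. Shifts and turns lie within -1 to 1; 1 stands for 0.5 m of shift or 45 degrees of turn. Its arguments: {"type":"object","properties":{"plan":{"type":"array","items":{"type":"array"}},"newtons":{"type":"number"}},"required":["plan"]}

```bash
mkdir -p pics; cat > h.py <<'E'
import numpy as np, cv2
from bench import bot
def grab(n):
    s=bot.state(); f=bot.grab_frame(n); f['s']=s
    if n=='wrist':
        T=np.eye(4); T[:3,:3]=np.array(s['eef_rot']); T[:3,3]=s['tool_pos']
        f['c2w']=T@np.array(f['hand_eye'])
    else: f['c2w']=np.linalg.inv(np.array(f['world_to_cam']))
    return f
def cloud(f):
    K=np.array(f['camera_matrix']); D=np.array(f['D'],float); z=f['z_map']
    h,w=z.shape; u,v=np.meshgrid(np.arange(w),np.arange(h))
    p=cv2.undistortPoints(np.stack([u,v],-1).reshape(-1,1,2).astype(np.float64),K,D).reshape(h,w,2)
    P=np.concatenate([p*z[...,None],z[...,None]],-1)
    W=P@f['c2w'][:3,:3].T+f['c2w'][:3,3]; W[z==0]=np.nan
    return W
def save(f,n,crop=None,k=1):
    im=f['color'][...,::-1]
    if crop: a,b,c,d=crop; im=im[b:d,a:c]
    cv2.imwrite('pics/'+n,cv2.resize(im,None,fx=k,fy=k,interpolation=cv2.INTER_CUBIC))
E
python3 - <<'E'
from h import *
np.set_printoptions(precision=4,suppress=True)
for n in ['scene','top']:
    f=grab(n); save(f,n+'1.png'); np.save(n+'1.npy',cloud(f)); print(n,f['c2w'])
print(bot.state())
E
```

```text
scene [[ 0.6702 -0.3937  0.6292  0.0079]
 [-0.7418 -0.3285  0.5846 -0.2852]
 [-0.0235 -0.8585 -0.5123  0.5332]
 [ 0.      0.      0.      1.    ]]
top [[-0.0153 -0.9932  0.1151  0.4258]
 [-0.9998  0.0136 -0.0151  0.2197]
 [ 0.0134 -0.1153 -0.9932  0.9296]
 [ 0.      0.      0.      1.    ]]
{'time_s': 0.1, 'joints': array([ 87.819 ,   2.3344,   4.8091,  -0.0229, -92.5602, -19.1193]), 'joint_velocities': array([ 0.0047, -0.1154,  0.1365,  0.0921, -0.1239, -0.0296]), 'joint_efforts': array([ -0.0052, -36.9341,  34.8281,   6.952 ,  -0.0046,  -0.    ]), 'tool_pos': array([0.2178, 0.5588, 0.2554]), 'eef_rot': array([[ 0.9317, -0.3632, -0.0005],
       [-0.3632, -0.9317, -0.0015],
       [ 0.0001,  0.0015, -1.    ]]), 'wrist_force': array([-0.1067, -0.9546, -0.8109]), 'wrist_torque': array([0.017 , 0.0256, 0.0131]), 'finger_force': 0.0, 'gripper_width': 0.08570670383737343}
```

View pics/top1.png

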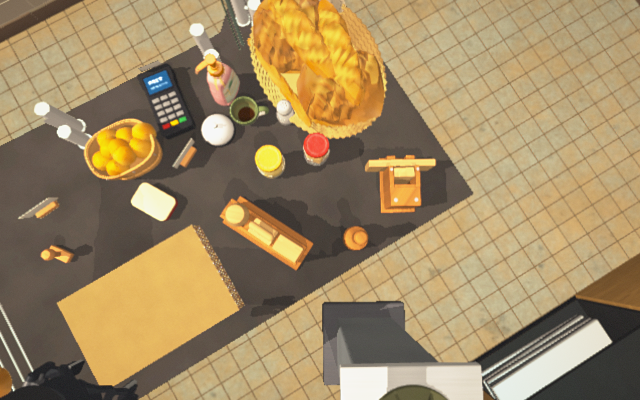

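View pics/scene1.png

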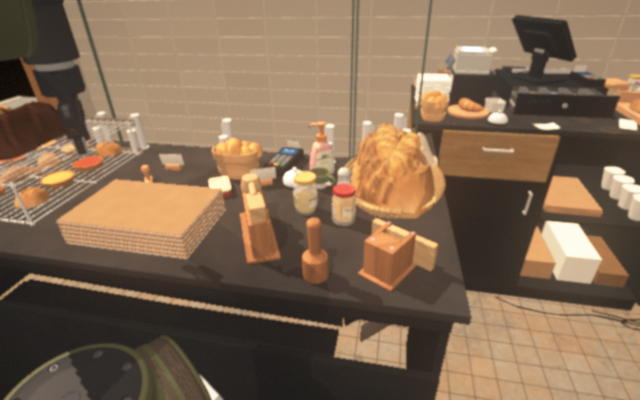

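The top view shows the caddy at about (266,232), the mallet at (356,238), the holder at (401,185) and the jars at (270,160) and (316,148). I'll enlarge it and measure.

```bash
python3 - <<'E'
from h import *
np.set_printoptions(precision=4,suppress=True)
a=cv2.imread('pics/top1.png')[140:280,200:450]; a=cv2.resize(a,None,fx=3,fy=3,interpolation=cv2.INTER_CUBIC)
b=cv2.imread('pics/scene1.png')[160:295,220:450]; b=cv2.resize(b,(250*3*3//5,441*3//5-84+0),interpolation=cv2.INTER_CUBIC)
cv2.imwrite('pics/c1.png',a)
W=np.load('top1.npy')
def rep(n,m):
    P=W[m]; c=P[:,:2].astype(np.float32)
    print(n,len(P),'mean',P.mean(0),'rect',cv2.minAreaRect(c))
    return P
v,u=np.mgrid[:400,:640]
def box(x0,y0,x1,y1): return (u>=x0)&(u<=x1)&(v>=y0)&(v<=y1)
Z=W[...,2]
m=box(210,185,320,280)
rep('caddy rim',m&(Z>.088)&(Z<.1)); rep('cad heads',m&(Z>.125)); rep('cad>106',m&(Z>.101))
m=box(340,220,375,255); rep('mallet top',m&(Z>.12)); rep('mallet head',m&(Z>.035)&(Z<.06))
m=box(360,150,440,218); rep('hold top',m&(Z>.08)&(Z<.094));rep('fence',m&(Z>.1));rep('hold',m&(Z>.01))
for r in range(196,272,3): print(r,' '.join('%3d'%(1000*z) for z in Z[r,216:318:3]))
for r in range(150,218,3): print(r,' '.join('%3d'%(1000*z) for z in Z[r,360:440:3]))
E
```

```text
caddy rim 593 mean [0.4533 0.3206 0.0954] rect ((0.45312684774398804, 0.3228287398815155), (0.18957120180130005, 0.045920323580503464), 56.34395217895508)
cad heads 982 mean [0.4463 0.3122 0.1316] rect ((0.45207518339157104, 0.3179769515991211), (0.17402859032154083, 0.04048120975494385), 57.38480758666992)
cad>106 1384 mean [0.452  0.3202 0.125 ] rect ((0.4487251043319702, 0.32236629724502563), (0.1784364879131317, 0.049038372933864594), 53.421051025390625)
mallet top 166 mean [0.4372 0.1229 0.136 ] rect ((0.4371621608734131, 0.12243624031543732), (0.026512261480093002, 0.025996776297688484), 88.77436828613281)
mallet head 241 mean [0.4366 0.1296 0.0532] rect ((0.43754255771636963, 0.12315985560417175), (0.05018613487482071, 0.04880642145872116), 89.73611450195312)
hold top 1052 mean [0.5443 0.0187 0.0867] rect ((0.5483363270759583, 0.01786690764129162), (0.0890800803899765, 0.06734398007392883), 1.0039868354797363)
fence 0 mean [nan nan nan] rect ((0.0, 0.0), (0.0, 0.0), 0.0)
hold 2236 mean [0.5631 0.0232 0.0703] rect ((0.5621105432510376, 0.01864706724882126), (0.15024033188819885, 0.1170874759554863), 89.75940704345703)
196   2   0   2   0   0   0  -1   0   0  -1   0   0  -1   0   0   0  -2   0   0   0   0   0  -1  -2   2   1   0   0  -1  -1  -1   1  -1   1
199  -2  -1   1  -1   0  -1   0  -3   7   9  -1   0   0  -1   1   0  -1  -1   0   0  -3  -1   0  -1  -1   0   2   0   2   1  -2   0  -2  -1
202   0   0  -1   0   0  93  96  94   5   6   5   5  -1   0  -1   0   0   0   1  -1  -1  -1   0   0  -1  -1  -1   0   0   0   0   0   0   1
205  -4   1   0   0  95 117 125 126 120 108   8   7  10  -2   0   0  -2   0  -4   0   0   0   2   2   1   0   0   0   0   0   0   0   0  -1<stdin>:9: RuntimeWarning: Mean of empty slice.
  ret = um.true_divide(
Traceback (most recent call last):
ValueError: cannot convert float NaN to integer
```

View pics/c1.png

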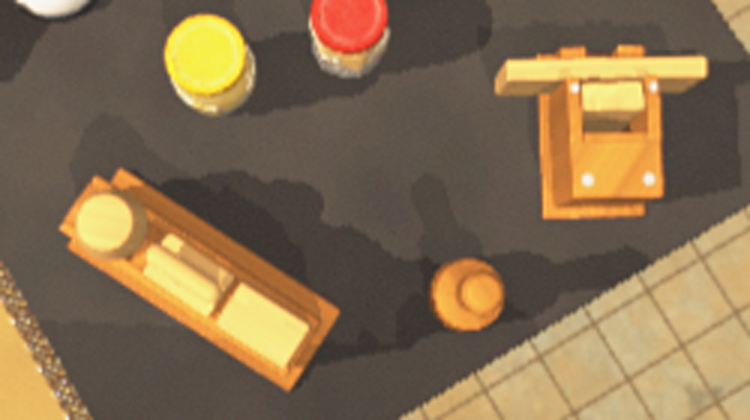

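```bash
python3 - <<'E' 2>/dev/null
from h import *
np.set_printoptions(precision=4,suppress=True)
W=np.load('top1.npy'); Z=np.nan_to_num(W[...,2],nan=-.099)
v,u=np.mgrid[:400,:640]
def box(x0,y0,x1,y1): return (u>=x0)&(u<=x1)&(v>=y0)&(v<=y1)
def rep(n,m):
    P=W[m]
    print(n,len(P),'med',np.median(P,0),cv2.minAreaRect(P[:,:2].astype(np.float32)))
m=box(210,185,320,280)
for n,b in [('pin',(220,200,250,230)),('mid',(245,215,275,245)),('wedge',(274,228,310,268))]:
    rep(n,m&box(*b)&(Z>.127))
rep('jaw?',box(385,160,420,190)&(Z>.07)&(Z<.095))
for r in range(226,272,3): print(r,' '.join('%3d'%(1000*z) for z in Z[r,240:318:3]))
for r in range(152,216,2): print(r,' '.join('%3d'%(1000*z) for z in Z[r,364:440:3]))
for c in (398,402,406):
  print([(r,round(W[r,c,0],3),round(W[r,c,1],3),round(Z[r,c],3)) for r in range(172,188)])
E
```

```text
pin 245 med [0.4882 0.3752 0.1292] ((0.4854062795639038, 0.3660302758216858), (0.056128986179828644, 0.036554574966430664), 72.83160400390625)
mid 214 med [0.4522 0.322  0.1321] ((0.4497838318347931, 0.3182064890861511), (0.06879617273807526, 0.015993742272257805), 53.38370132446289)
wedge 468 med [0.418  0.2691 0.1334] ((0.417711466550827, 0.2695685625076294), (0.055703356862068176, 0.03359708935022354), 55.6766357421875)
jaw? 709 med [0.5706 0.0193 0.0859] ((0.5728238821029663, 0.017543263733386993), (0.07817956805229187, 0.0698927640914917), 89.30403137207031)
226 108  55  97 130 132 133 133 105 102 103  97  96   8   8   8   5  -1  -3   0   0   0   0  -1   0  -3   1
229  97  94  97 103 128 134 133 132 130 102 102 101  93  94   7   4   8   6   0   0   0   1  -2  -2   0  -1
232   5   9  95 103 103 103 131 131 135 131 104 104 102  96  94   7   7   6   8   0  -2   1   2  -1  -1   0
235   1   9   9  96  93 102 104 130 132 133 132 127  99  93 132  95  92   9   9   5   7  -2  -2   0   0   0
238  -2   0   1   6   7  97 100 106 105 131 131 128  95 131 132 132  95  95   5   7   9   7  -1  -
[... 7023 characters left out ...]
, np.float64(0.568), np.float64(0.013), np.float64(0.079)), (178, np.float64(0.567), np.float64(0.011), np.float64(0.073)), (179, np.float64(0.566), np.float64(0.009), np.float64(0.062)), (180, np.float64(0.566), np.float64(0.007), np.float64(0.053)), (181, np.float64(0.565), np.float64(0.004), np.float64(0.042)), (182, np.float64(0.564), np.float64(0.002), np.float64(0.034)), (183, np.float64(0.563), np.float64(-0.001), np.float64(0.022)), (184, np.float64(0.563), np.float64(-0.003), np.float64(0.013)), (185, np.float64(0.55), np.float64(0.014), np.float64(0.084)), (186, np.float64(0.547), np.float64(0.015), np.float64(0.085)), (187, np.float64(0.545), np.float64(0.015), np.float64(0.087))]
```

```bash
cat >> h.py <<'E'
def go(x,y,z,yaw):
    s=bot.state(); R=np.array(s['eef_rot']); p=np.array(s['tool_pos'])
    cy=np.degrees(np.arctan2(R[1,0],R[0,0])); d=R.T@(np.array([x,y,z])-p)/.5
    t=-((yaw-cy+180)%360-180)/45
    print('shift',np.round(d,4),'turn',round(t,4),'yaw',round(cy,2),'pos',np.round(p,4),'t',round(s['time_s'],2),'w',round(s['gripper_width'],4),'F',np.round(s['wrist_force'],1))
E
python3 -c "
from h import *
go(.4178,.2695,.23,-124)
go(.55,.02,.3,-90)
print(bot.tips_ahead)"
```

```text
shift [0.5829 0.3937 0.0515] turn 2.2822 yaw -21.3 pos [0.2178 0.5588 0.2554] t 0.1 w 0.0857 F [-0.1 -1.  -0.8]
shift [ 1.0105  0.7628 -0.0879] turn 1.5267 yaw -21.3 pos [0.2178 0.5588 0.2554] t 0.1 w 0.0857 F [-0.1 -1.  -0.8]
0.025
```

carry_out(plan=[[[0.1,0.07,0.0],0.23,0.0],[[0.2,0.14,0.0],0.46,0.0],[[0.3,0.21,0.0],0.69,0.0],[[0.4,0.28,0.0],0.92,0.0],[[0.5,0.34,0.0],1.0,0.0],[[0.583,0.394,0.0],1.0,0.0],[[0.583,0.394,0.0],1.0,0.0],[[0.583,0.394,0.0],1.0,0.0]])

```text
time_s: 1.1
tool_pos: [0.4178, 0.2696, 0.2559]
eef_rot: [[0.401, -0.916, -0.001], [-0.916, -0.401, -0.0], [-0.0, 0.001, -1.0]]
wrist_force: [-0.1, 0.2, 0.4]
gripper_width: 0.0856
finger_force: 0.0
```

carry_out(plan=[[[0,0,0],0.23,0.0],[[0,0,0],0.46,0.0],[[0,0,0],0.69,0.0],[[0,0,0],0.92,0.0],[[0,0,0],1.0,0.0]])

```text
time_s: 1.72
tool_pos: [0.4171, 0.2708, 0.256]
eef_rot: [[-0.364, -0.931, -0.001], [-0.931, 0.364, -0.0], [0.0, 0.0, -1.0]]
wrist_force: [-0.1, 0.0, -0.7]
gripper_width: 0.0853
finger_force: 0.0
```

```bash
python3 -c "
from h import *
go(.4178,.2695,.23,-124)"
```

```text
shift [ 0.0019 -0.0022  0.052 ] turn 0.2807 yaw -111.37 pos [0.4171 0.2708 0.256 ] t 1.73 w 0.0853 F [-0.1  0.  -0.7]
```

carry_out(plan=[[[0.002,-0.002,0],0.2,0.0],[[0.002,-0.002,0],0.28,0.0],[[0.002,-0.002,0],0.28,0.0]])

```text
time_s: 2.1
tool_pos: [0.4179, 0.2693, 0.256]
eef_rot: [[-0.556, -0.831, -0.0], [-0.831, 0.556, -0.0], [0.0, 0.0, -1.0]]
wrist_force: [-0.1, 0.1, -0.8]
gripper_width: 0.0854
finger_force: 0.0
```

```bash
python3 - <<'E'
from h import *
np.set_printoptions(precision=4,suppress=True)
f=grab('wrist'); save(f,'w1.png'); W=cloud(f); Z=np.nan_to_num(W[...,2],nan=0)
m=(Z>.127)&(Z<.14)&(np.hypot(W[...,0]-.4178,W[...,1]-.2695)<.038)
n,l=cv2.connectedComponents(m.astype(np.uint8))
for i in range(1,n):
    P=W[l==i]
    if len(P)>100: print(len(P),np.median(P,0),cv2.minAreaRect(P[:,:2].astype(np.float32)))
go(.4178,.2695,.128,-124)
E
```

```text
3248 [0.4174 0.2653 0.1347] ((0.41851237416267395, 0.2671668529510498), (0.05518095940351486, 0.03406515717506409), 56.019168853759766)
123 [0.4385 0.2982 0.1309] ((0.4386696219444275, 0.29798662662506104), (0.005038849543780088, 0.013510136865079403), 54.532562255859375)
shift [-0.0005  0.0007  0.2562] turn 0.0061 yaw -123.73 pos [0.418  0.2691 0.2561] t 2.15 w 0.0851 F [ 0.1 -0.7  0.6]
```

View pics/w1.png

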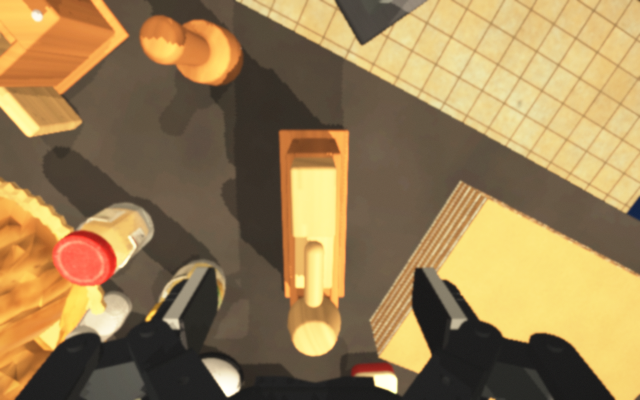

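carry_out(plan=[[[0.001,-0.001,0.08],0.006,0.3],[[0.001,-0.001,0.15],0.006,0.3],[[0.001,-0.001,0.15],0.006,0.3],[[0.001,-0.001,0.2],0.006,0.3],[[0.001,-0.001,0.24],0.006,0.3],[[0.001,-0.001,0.256],0.006,0.3],[[0.001,-0.001,0.256],0.006,0.3]], newtons=40)

```text
time_s: 3.02
tool_pos: [0.419, 0.2679, 0.1293]
eef_rot: [[-0.561, -0.828, 0.001], [-0.828, 0.561, 0.0], [-0.001, -0.001, -1.0]]
wrist_force: [0.4, -0.1, -0.0]
gripper_width: 0.0598
finger_force: 0.0
```

carry_out(plan=[[[0,0,0],0,0.9],[[0,0,0],0,0.9],[[0,0,0],0,0.9],[[0,0,0],0,0.9],[[0,0,0],0,0.9]])

```text
time_s: 3.65
tool_pos: [0.4191, 0.268, 0.1297]
eef_rot: [[-0.561, -0.828, 0.002], [-0.828, 0.561, 0.001], [-0.002, -0.001, -1.0]]
wrist_force: [-1.2, 0.1, 5.8]
gripper_width: 0.0337
finger_force: 40.8
```

carry_out(plan=[[[0,0,-0.02],0,0.9],[[0,0,-0.06],0,0.9],[[0,0,-0.12],0,0.9],[[0,0,-0.2],0,0.9],[[0,0,-0.28],0,0.9],[[0,0,-0.34],0,0.9],[[0,0,-0.34],0,0.9]])

```text
time_s: 4.53
tool_pos: [0.4192, 0.2678, 0.301]
eef_rot: [[-0.562, -0.827, 0.003], [-0.827, 0.562, 0.003], [-0.004, -0.001, -1.0]]
wrist_force: [0.6, -0.1, -1.5]
gripper_width: 0.0336
finger_force: 40.0
```

```bash
python3 -c "
from h import *
go(.559,.0185,.30,-90)
go(.48,.0185,.30,-90)"
```

```text
shift [ 0.2553 -0.5115  0.0013] turn -0.7597 yaw -124.19 pos [0.4192 0.2678 0.301 ] t 4.53 w 0.0336 F [ 0.6 -0.1 -1.5]
shift [ 0.3441 -0.3808  0.0009] turn -0.7597 yaw -124.19 pos [0.4192 0.2678 0.301 ] t 4.53 w 0.0336 F [ 0.6 -0.1 -1.5]
```

carry_out(plan=[[[0.04,-0.08,0],-0.12,0.9],[[0.085,-0.17,0],-0.26,0.9],[[0.13,-0.256,0],-0.4,0.9],[[0.17,-0.34,0],-0.55,0.9],[[0.215,-0.43,0],-0.68,0.9],[[0.255,-0.511,0],-0.76,0.9],[[0.255,-0.511,0],-0.76,0.9],[[0.255,-0.511,0],-0.76,0.9]])

```text
time_s: 5.52
tool_pos: [0.5581, 0.0186, 0.2971]
eef_rot: [[-0.0, -1.0, -0.002], [-1.0, 0.0, -0.0], [0.0, 0.002, -1.0]]
wrist_force: [-0.2, -0.1, -2.0]
gripper_width: 0.0332
finger_force: 40.2
```

```bash
python3 - <<'E'
from h import *
go(.559,.0185,.30,-90)
f=grab('wrist'); np.save('w2.npy',cloud(f)); save(f,'w2.png',(180,60,460,400),1.76)
E
```

```text
shift [ 0.0002 -0.0018 -0.0059] turn -0.0005 yaw -90.02 pos [0.5581 0.0186 0.2971] t 5.53 w 0.0332 F [-0.2 -0.1 -2. ]
```

View pics/w2.png

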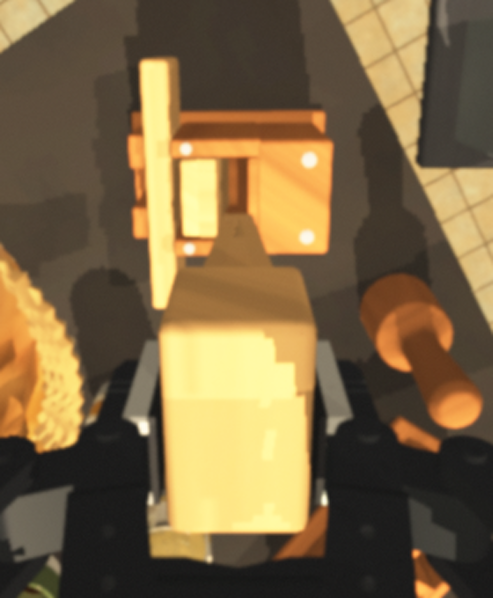

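The slot shows at crop (235,185), with the wedge held square above it and its blade point at about (240,220). I'll measure the slot edges and the held wedge.

```bash
python3 - <<'E'
from h import *
np.set_printoptions(precision=4,suppress=True)
W=np.load('w2.npy'); Z=np.nan_to_num(W[...,2],nan=-1)
top=(Z>.080)&(Z<.094)&(W[...,0]>.48)&(W[...,0]<.62)&(W[...,1]<.08)&(W[...,1]>-.05)
for r in range(148,182,4):
    c=np.where(top[r])[0]; x=W[r,c,0]; y=W[r,c,1]; o=np.argsort(x); xs=x[o]
    g=np.diff(xs); i=np.where(g>.006)[0]
    print(r,'y %.4f'%np.median(y),'span %.4f %.4f'%(xs[0],xs[-1]),'gaps',[(round(xs[k],4),round(xs[k+1],4)) for k in i])
# y extents of slot: columns inside slot
m=top&(W[...,0]>.553)&(W[...,0]<.564); print('y of top pts in slot x', np.sort(W[m][:,1])[[0,10,-10,-1]] if m.sum()>20 else m.sum())
m=top&(W[...,0]>.51)&(W[...,0]<.54);P=W[m];print('cheek',cv2.minAreaRect(P[:,:2].astype(np.float32)),P[:,0].min(),P[:,1].min(),P[:,1].max())
m=(Z>.06)&(Z<.074)&(W[...,0]>.58)&(W[...,0]<.625)&(abs(W[...,1])<.11);P=W[m];print('fence',len(P),cv2.minAreaRect(P[:,:2].astype(np.float32)))
m=(Z>.290)&(Z<.315)&(np.hypot(W[...,0]-.558,W[...,1]-.0186)<.05); P=W[m]; print('wtop',np.median(P,0),cv2.minAreaRect(P[:,:2].astype(np.float32)))
m=(Z>.182)&(Z<.25)&(np.hypot(W[...,0]-.558,W[...,1]-.0186)<.05); P=W[m]
for z in np.arange(.182,.25,.008):
    q=P[(P[:,2]>=z)&(P[:,2]<z+.008)]
    if len(q): print(round(z,3),len(q),q[:,0].min(),q[:,0].max(),np.percentile(q[:,1],[2,50]))
E
```

```text
148 y -0.0087 span 0.5056 0.5934 gaps []
152 y -0.0047 span 0.5053 0.5889 gaps [(np.float64(0.5519), np.float64(0.5695))]
156 y -0.0008 span 0.5065 0.5891 gaps [(np.float64(0.5519), np.float64(0.5695))]
160 y 0.0031 span 0.5063 0.5880 gaps [(np.float64(0.5519), np.float64(0.5695))]
164 y 0.0070 span 0.5063 0.5883 gaps [(np.float64(0.5519), np.float64(0.5695))]
168 y 0.0110 span 0.5060 0.5883 gaps [(np.float64(0.5519), np.float64(0.5689))]
172 y 0.0151 span 0.5053 0.5885 gaps [(np.float64(0.5519), np.float64(0.5689))]
176 y 0.0190 span 0.5053 0.5886 gaps [(np.float64(0.5518), np.float64(0.569))]
180 y 0.0232 span 0.5063 0.5888 gaps [(np.float64(0.5518), np.float64(0.569))]
y of top pts in slot x [-0.0178 -0.0174 -0.0088 -0.0085]
cheek ((0.5250058174133301, 0.015206793323159218), (0.02999090403318405, 0.06521924585103989), 0.023551905527710915) 0.510000438162755 -0.01740367289847227 0.047820780291035994
fence 2207 ((0.6050705313682556, 0.015278495848178864), (0.14868885278701782, 0.037273965775966644), 80.01880645751953)
wtop [0.5579 0.0103 0.302 ] ((0.5579833388328552, 0.017708145081996918), (0.05991479009389877, 0.06089909374713898), 42.87925338745117)
0.182 39 0.5517654834916744 0.5628804832324129 [-0.0021 -0.0017]
0.19 72 0.5513279594495469 0.5639759926451058 [-0.0021 -0.0018]
0.198 72 0.5507503504158754 0.5645006563181222 [-0.0022 -0.0018]
0.206 77 0.549948611239952 0.5649084519102292 [-0.0022 -0.0018]
0.214 107 0.5495383484352562 0.5658902142573856 [-0.0022 -0.0017]
0.222 130 0.5487510024338993 0.566710213811577 [-0.0021 -0.0017]
0.23 158 0.5479899406388513 0.5671336343294863 [-0.0021 -0.0017]
0.238 179 0.5474200410637343 0.5678224678441621 [-0.0021 -0.0017]
```

carry_out(plan=[[[0.005,-0.006,0.05],0,0.9],[[0.005,-0.006,0.11],0,0.9],[[0.005,-0.006,0.15],0,0.9],[[0.005,-0.006,0.17],0,0.9],[[0.005,-0.006,0.185],0,0.9],[[0.005,-0.006,0.185],0,0.9],[[0.005,-0.006,0.185],0,0.9]])

```text
time_s: 6.45
tool_pos: [0.5618, 0.0161, 0.2068]
eef_rot: [[0.0, -1.0, 0.001], [-1.0, -0.0, 0.0], [-0.0, -0.001, -1.0]]
wrist_force: [-0.0, -0.6, -0.3]
gripper_width: 0.0331
finger_force: 40.3
```

```bash
python3 - <<'E'
from h import *
np.set_printoptions(precision=4,suppress=True)
go(.561,.0155,.187,-90)
f=grab('wrist'); W=cloud(f); Z=np.nan_to_num(W[...,2],nan=-1); save(f,'w3.png',(180,20,460,400),1.57)
top=(Z>.080)&(Z<.094)&(W[...,0]>.48)&(W[...,0]<.62)&(W[...,1]<.08)&(W[...,1]>-.05)
rows=np.where(top.any(1))[0]
for r in rows[::6]:
    xs=np.sort(W[r,top[r],0]); g=np.diff(xs); i=np.where(g>.006)[0]
    print(r,'y %.4f'%np.median(W[r,top[r],1]),'gaps',[(round(xs[k],4),round(xs[k+1],4)) for k in i])
m=top&(W[...,0]>.555)&(W[...,0]<.564); print('y', np.sort(W[m][:,1])[[0,-10,-1]])
for z in np.arange(.09,.145,.008):
    q=W[(Z>=z)&(Z<z+.008)&(np.hypot(W[...,0]-.56,W[...,1]-.0165)<.04)]
    if len(q): print(round(z,3),len(q),q[:,0].min(),q[:,0].max(),np.percentile(q[:,1],[2,50]))
E
```

```text
shift [0.0011 0.0016 0.0395] turn 0.0006 yaw -89.97 pos [0.5618 0.0161 0.2068] t 6.45 w 0.0331 F [-0.  -0.6 -0.3]
159 y -0.0175 gaps []
165 y -0.0146 gaps []
171 y -0.0103 gaps []
177 y -0.0058 gaps [(np.float64(0.5519), np.float64(0.5694))]
183 y -0.0013 gaps [(np.float64(0.5519), np.float64(0.5695))]
189 y 0.0032 gaps [(np.float64(0.5518), np.float64(0.5701))]
195 y 0.0077 gaps [(np.float64(0.5512), np.float64(0.5716))]
201 y 0.0123 gaps [(np.float64(0.5497), np.float64(0.5731))]
207 y 0.0169 gaps [(np.float64(0.5482), np.float64(0.5755))]
213 y 0.0215 gaps [(np.float64(0.5363), np.float64(0.5876))]
219 y 0.0263 gaps []
225 y 0.0311 gaps []
231 y 0.0359 gaps []
237 y 0.0408 gaps []
243 y 0.0460 gaps []
y [-0.0179 -0.0078 -0.0075]
0.09 134 0.5204081050867964 0.587437948081542 [-0.0152 -0.0044]
0.098 73 0.5553629155839658 0.5675102907237307 [-0.0047 -0.0043]
0.106 77 0.5548173421681297 0.5685160822967138 [-0.0046 -0.0043]
0.114 76 0.5539231914834423 0.5689538440281742 [-0.0047 -0.0043]
0.122 100 0.5535348051552864 0.5694552705190654 [-0.0047 -0.0043]
0.13 121 0.5527119418681521 0.5702518471262068 [-0.0047 -0.0042]
0.138 156 0.5519496770520764 0.5710003985996018 [-0.0047 -0.0043]
```

View pics/w3.png

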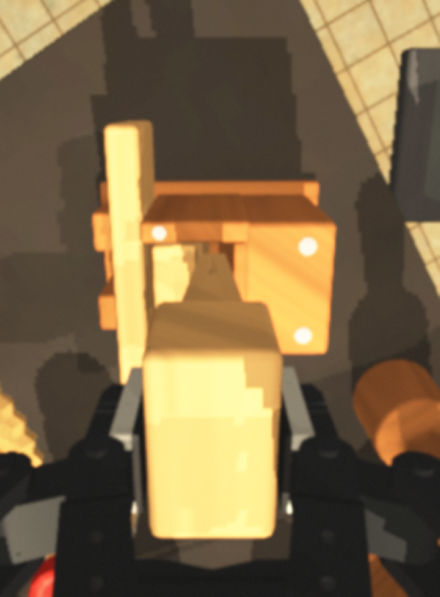

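The blade point is at crop (210,255) and lines up with the slot mouth to within 1 mm.

carry_out(plan=[[[0,0.0016,0.02],0,0.9],[[0,0.0016,0.045],0,0.9],[[0,0.0016,0.07],0,0.9],[[0,0.0016,0.088],0,0.9],[[0,0.0016,0.088],0,0.9],[[0,0.0016,0.088],0,0.9]])

```text
time_s: 7.25
tool_pos: [0.5605, 0.016, 0.162]
eef_rot: [[0.0, -1.0, -0.0], [-1.0, -0.0, -0.0], [0.0, 0.0, -1.0]]
wrist_force: [0.0, 0.3, -0.6]
gripper_width: 0.0334
finger_force: 40.4
```

carry_out(plan=[[[0,0,0.004],0,0.9],[[0,0,0.006],0,0.9],[[0,0,0.006],0,0.9]])

```text
time_s: 7.62
tool_pos: [0.5607, 0.0161, 0.1589]
eef_rot: [[0.001, -1.0, 0.0], [-1.0, -0.001, -0.0], [0.0, -0.0, -1.0]]
wrist_force: [0.5, -1.0, -1.2]
gripper_width: 0.0335
finger_force: 40.4
```

carry_out(plan=[[[0,0,0.003],0,0.9],[[0,0,0.005],0,0.9],[[0,0,0.005],0,0.9]])

```text
time_s: 8.0
tool_pos: [0.5608, 0.0161, 0.1565]
eef_rot: [[0.001, -1.0, 0.001], [-1.0, -0.001, -0.0], [0.0, -0.001, -1.0]]
wrist_force: [1.4, 0.3, 0.2]
gripper_width: 0.0334
finger_force: 40.5
```

```bash
python3 - <<'E'
from h import *
np.set_printoptions(precision=4,suppress=True)
f=grab('wrist'); W=cloud(f); Z=np.nan_to_num(W[...,2],nan=-1)
q=W[(Z>.1)&(np.hypot(W[...,0]-.56,W[...,1]-.0165)<.03)]
h=np.histogram(q[:,2],bins=np.arange(.1,.2,.004)); print(list(zip(h[1].round(3),h[0])))
top=q[q[:,2]>.145]; print(np.median(top,0))
go(.56,.0155,.15,-90)
E
```

```text
[(np.float64(0.1), np.int64(93)), (np.float64(0.104), np.int64(26)), (np.float64(0.108), np.int64(0)), (np.float64(0.112), np.int64(0)), (np.float64(0.116), np.int64(0)), (np.float64(0.12), np.int64(0)), (np.float64(0.124), np.int64(36)), (np.float64(0.128), np.int64(116)), (np.float64(0.132), np.int64(118)), (np.float64(0.136), np.int64(181)), (np.float64(0.14), np.int64(308)), (np.float64(0.144), np.int64(348)), (np.float64(0.148), np.int64(397)), (np.float64(0.152), np.int64(438)), (np.float64(0.156), np.int64(786)), (np.float64(0.16), np.int64(9968)), (np.float64(0.164), np.int64(381)), (np.float64(0.168), np.int64(915)), (np.float64(0.172), np.int64(320)), (np.float64(0.176), np.int64(435)), (np.float64(0.18), np.int64(476)), (np.float64(0.184), np.int64(520)), (np.float64(0.188), np.int64(584)), (np.float64(0.192), np.int64(77))]
[0.5598 0.0032 0.1631]
shift [0.0011 0.0016 0.0131] turn 0.0007 yaw -89.97 pos [0.5608 0.0161 0.1566] t 8.05 w 0.0336 F [ 0.9  0.5 -0.7]
```

carry_out(plan=[[[0,0,0.002],0,0.9],[[0,0,0.003],0,0.9],[[0,0,0.003],0,0.9]])

```text
time_s: 8.43
tool_pos: [0.5609, 0.016, 0.156]
eef_rot: [[0.001, -1.0, 0.001], [-1.0, -0.001, -0.0], [0.0, -0.001, -1.0]]
wrist_force: [-0.4, 1.2, 5.4]
gripper_width: 0.0337
finger_force: 41.3
```

carry_out(plan=[[[0,0,0],0,0.55],[[0,0,0],0,0.45],[[0,0,0],0,0.35],[[0,0,0],0,0.25],[[0,0,0],0,0.25]])

```text
time_s: 9.05
tool_pos: [0.5606, 0.016, 0.1547]
eef_rot: [[0.0, -1.0, -0.0], [-1.0, -0.0, -0.0], [0.0, 0.0, -1.0]]
wrist_force: [0.7, 0.7, 0.8]
gripper_width: 0.064
finger_force: 0.0
```

carry_out(plan=[[[0,0,-0.03],0,0.25],[[0,0,-0.1],0,0.25],[[0,0,-0.2],0,0.25],[[0,0,-0.26],0,0.25],[[0,0,-0.26],0,0.25]])

```text
time_s: 9.68
tool_pos: [0.5615, 0.016, 0.2894]
eef_rot: [[0.0, -1.0, 0.007], [-1.0, -0.0, 0.001], [-0.001, -0.007, -1.0]]
wrist_force: [-0.2, -1.2, -0.5]
gripper_width: 0.0636
finger_force: 0.0
```

```bash
python3 - <<'E'
from h import *
np.set_printoptions(precision=4,suppress=True)
f=grab('top'); W=cloud(f); Z=np.nan_to_num(W[...,2],nan=-1)
f=grab('wrist'); V=cloud(f)
for n,A in (('top',W),('wrist',V)):
    z=np.nan_to_num(A[...,2],nan=-1)
    q=A[(z>.148)&(z<.175)&(np.hypot(A[...,0]-.56,A[...,1]-.0165)<.05)]
    print(n,len(q), (np.median(q,0),cv2.minAreaRect(q[:,:2].astype(np.float32))) if len(q) else '')
    q=A[(z>.12)&(z<.15)&(np.hypot(A[...,0]-.437,A[...,1]-.123)<.05)]
    print(n,'mallet',len(q), (np.median(q,0),cv2.minAreaRect(q[:,:2].astype(np.float32))) if len(q) else '')
    q=A[(z>.045)&(z<.056)&(np.hypot(A[...,0]-.437,A[...,1]-.123)<.05)]
    if len(q): print('mhead',cv2.minEnclosingCircle(q[:,:2].astype(np.float32)))
save(f,'w4.png')
go(.437,.1225,.25,-90)
E
```

```text
top 0 
top mallet 0 
wrist 3216 (array([0.5608, 0.0123, 0.1605]), ((0.5605508685112, 0.015268702059984207), (0.055856380611658096, 0.033994853496551514), 89.90052795410156))
wrist mallet 731 (array([0.4401, 0.1118, 0.1373]), ((0.4380035400390625, 0.11562653630971909), (0.02248399145901203, 0.0264691524207592), 45.12522506713867))
mhead ((0.4393485188484192, 0.11837288737297058), 0.025615988299250603)
shift [-0.2127  0.2473  0.0706] turn 0.0007 yaw -89.97 pos [0.5607 0.0162 0.2853] t 9.78 w 0.0642 F [ 0.8 -0.2 -0.4]
```

View pics/w4.png

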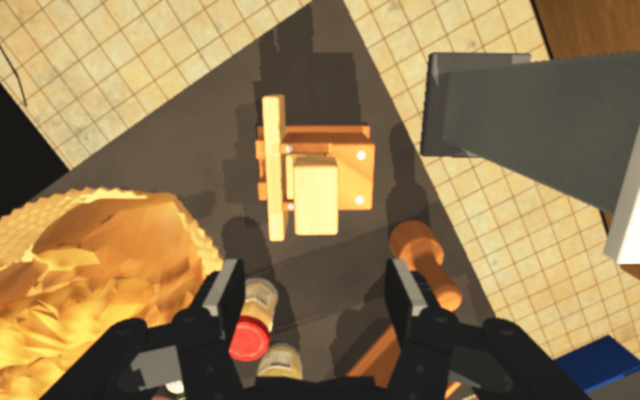

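The wedge stands square in the slot with its head at (316,195). Next is the mallet at (430,265).

carry_out(plan=[[[-0.07,0.08,0.0],0,0.2],[[-0.14,0.16,0.0],0,0.2],[[-0.21,0.245,0.04],0,0.2],[[-0.21,0.245,0.08],0,0.2],[[-0.21,0.245,0.08],0,0.2]])

```text
time_s: 10.4
tool_pos: [0.437, 0.121, 0.2428]
eef_rot: [[0.002, -1.0, -0.003], [-1.0, -0.002, -0.002], [0.002, 0.003, -1.0]]
wrist_force: [0.5, -0.4, 0.2]
gripper_width: 0.0681
finger_force: 0.0
```

```bash
python3 - <<'E'
from h import *
np.set_printoptions(precision=4,suppress=True)
V=cloud(grab('wrist')); z=np.nan_to_num(V[...,2],nan=-1)
for a,b in ((.13,.145),(.046,.056)):
    q=V[(z>a)&(z<b)&(np.hypot(V[...,0]-.438,V[...,1]-.121)<.045)]
    print(len(q),np.median(q,0),cv2.minEnclosingCircle(q[:,:2].astype(np.float32)),q.min(0),q.max(0))
go(.438,.1215,.112,-90)
E
```

```text
1287 [0.4383 0.1173 0.1382] ((0.4384041726589203, 0.11978467553853989), 0.014922146685421467) [0.424  0.105  0.1301] [0.4532 0.1335 0.1407]
709 [0.4375 0.1064 0.054 ] ((0.43833813071250916, 0.11928791552782059), 0.02605975978076458) [0.4131 0.0938 0.0462] [0.4638 0.1378 0.056 ]
shift [-0.002  -0.0008  0.2644] turn 0.001 yaw -89.96 pos [0.4378 0.1207 0.2442] t 10.45 w 0.0682 F [ 0.5  0.2 -0.4]
```

carry_out(plan=[[[0,-0.001,0.08],0,0.2],[[0,-0.001,0.16],0,0.2],[[0,-0.001,0.22],0,0.2],[[0,-0.001,0.25],0,0.2],[[0,-0.001,0.264],0,0.2],[[0,-0.001,0.264],0,0.2]], newtons=70)

```text
time_s: 11.2
tool_pos: [0.4391, 0.121, 0.1135]
eef_rot: [[0.0, -1.0, 0.001], [-1.0, -0.0, 0.0], [-0.0, -0.001, -1.0]]
wrist_force: [0.0, 0.1, -0.5]
gripper_width: 0.0684
finger_force: 0.0
```

carry_out(plan=[[[0,0,0],0,0.6],[[0,0,0],0,0.95],[[0,0,0],0,0.95],[[0,0,0],0,0.95],[[0,0,0],0,0.95]])

```text
time_s: 11.82
tool_pos: [0.439, 0.1212, 0.1137]
eef_rot: [[0.001, -1.0, 0.001], [-1.0, -0.001, 0.0], [-0.0, -0.001, -1.0]]
wrist_force: [-2.4, 0.4, 6.1]
gripper_width: 0.0274
finger_force: 68.4
```

carry_out(plan=[[[0,0,-0.04],0,0.95],[[0,0,-0.12],0,0.95],[[0,0,-0.22],0,0.95],[[0,0,-0.32],0,0.95],[[0.05,-0.06,-0.38],0,0.95],[[0.13,-0.15,-0.38],0,0.95],[[0.21,-0.243,-0.38],0,0.95],[[0.21,-0.243,-0.38],0,0.95],[[0.21,-0.243,-0.38],0,0.95]])

```text
time_s: 12.95
tool_pos: [0.56, 0.016, 0.3013]
eef_rot: [[-0.0, -1.0, -0.003], [-1.0, 0.0, -0.001], [0.001, 0.003, -1.0]]
wrist_force: [-1.3, 0.2, -2.0]
gripper_width: 0.027
finger_force: 70.1
```

```bash
python3 - <<'E'
from h import *
np.set_printoptions(precision=4,suppress=True)
go(.5606,.0155,.28,-90)
f=grab('wrist'); save(f,'w5.png'); V=cloud(f); z=np.nan_to_num(V[...,2],nan=-1)
print(np.array(bot.state()['tool_pos']))
E
```

```text
shift [ 0.0009 -0.0013  0.0425] turn -0.0005 yaw -90.02 pos [0.56   0.016  0.3013] t 12.95 w 0.027 F [-1.3  0.2 -2. ]
[0.5598 0.0164 0.3022]
```

View pics/w5.png

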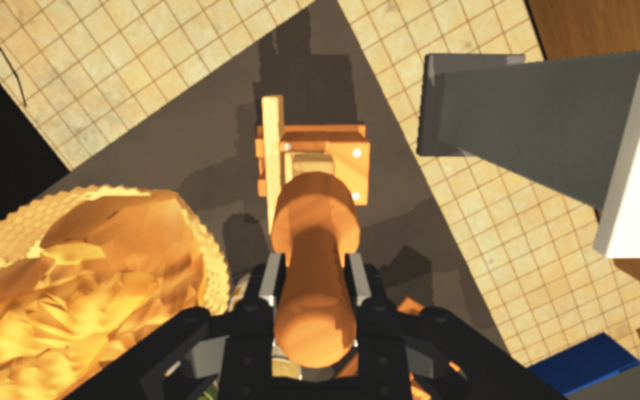

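The mallet hangs upright over the wedge: its head is at (315,215) and the wedge's head shows behind it at (312,160).

carry_out(plan=[[[0,-0.001,0.03],0,0.95],[[0,-0.001,0.068],0,0.95],[[0,-0.001,0.072],0,0.95],[[0,-0.001,0.03],0,0.95],[[0,-0.001,0.03],0,0.95]], newtons=100)

```text
time_s: 13.62
tool_pos: [0.5607, 0.0165, 0.2895]
eef_rot: [[0.001, -1.0, 0.003], [-1.0, -0.001, 0.001], [-0.001, -0.003, -1.0]]
wrist_force: [-0.3, -0.2, -2.7]
gripper_width: 0.0271
finger_force: 98.9
```

```bash
cat > chk.py <<'E'
from h import *
np.set_printoptions(precision=4,suppress=True)
A=cloud(grab('scene')); z=np.nan_to_num(A[...,2],nan=-1)
q=A[(z>.095)&(z<.17)&(abs(A[...,0]-.5606)<.03)&(abs(A[...,1]-.0155)<.04)]
q=q[(q[:,0]<.56)]
print('scene',len(q),np.percentile(q[:,2],[2,10,50,90,98]) if len(q) else '')
V=cloud(grab('wrist')); z=np.nan_to_num(V[...,2],nan=-1)
q=V[(z>.115)&(z<.17)&(abs(V[...,0]-.562)<.013)&(V[...,1]<-.002)&(V[...,1]>-.013)]
print('wrist',len(q),np.percentile(q[:,2],[10,50,90]) if len(q) else '')
go(.5606,.0155,.29,-90)
E
python3 chk.py
```

```text
scene 709 [0.0973 0.1041 0.1342 0.1522 0.1532]
wrist 620 [0.1279 0.1522 0.154 ]
shift [ 0.0021 -0.0006 -0.0054] turn 0.0014 yaw -89.94 pos [0.5603 0.0165 0.2873] t 13.72 w 0.0263 F [ 0.2  0.1 -3.2]
```

carry_out(plan=[[[0,0,0.03],0,0.95],[[0,0,0.058],0,0.95],[[0,0,0.058],0,0.95],[[0,0,0.01],0,0.95],[[0,0,0.01],0,0.95],[[0,0,0.045],0,0.95],[[0,0,0.076],0,0.95],[[0,0,0.076],0,0.95],[[0,0,0.02],0,0.95],[[0,0,0.02],0,0.95]])

```text
time_s: 14.98
tool_pos: [0.5611, 0.0161, 0.2789]
eef_rot: [[0.0, -1.0, 0.002], [-1.0, -0.0, 0.0], [-0.0, -0.002, -1.0]]
wrist_force: [-0.3, 0.9, -2.9]
gripper_width: 0.0265
finger_force: 99.2
```

```bash
python3 chk.py
```

```text
scene 577 [0.0971 0.1012 0.1207 0.1331 0.1688]
wrist 556 [0.1236 0.1333 0.1346]
shift [ 0.0017 -0.0004 -0.0273] turn 0.0007 yaw -89.97 pos [0.5604 0.0163 0.2763] t 15.07 w 0.0268 F [-0.   0.1 -3.7]
```

carry_out(plan=[[[0,0,0.04],0,0.95],[[0,0,0.068],0,0.95],[[0,0,0.068],0,0.95],[[0,0,0.02],0,0.95],[[0,0,0.02],0,0.95],[[0,0,0.055],0,0.95],[[0,0,0.074],0,0.95],[[0,0,0.074],0,0.95]])

```text
time_s: 16.08
tool_pos: [0.5603, 0.0158, 0.24]
eef_rot: [[0.001, -1.0, -0.001], [-1.0, -0.001, -0.001], [0.001, 0.001, -1.0]]
wrist_force: [-1.1, -0.6, 1.0]
gripper_width: 0.0265
finger_force: 99.4
```

carry_out(plan=[[[0,0,-0.05],0,0.95],[[0,0,-0.05],0,0.95],[[0,0,-0.01],0,0.95],[[0,0,0.006],0,0.95],[[0,0,0.006],0,0.95]])

```text
time_s: 16.7
tool_pos: [0.5606, 0.0159, 0.2399]
eef_rot: [[0.001, -1.0, 0.003], [-1.0, -0.001, -0.0], [0.0, -0.003, -1.0]]
wrist_force: [-3.9, 2.5, 11.2]
gripper_width: 0.0269
finger_force: 100.2
```

carry_out(plan=[[[0,0,-0.05],0,0.95],[[0,0,-0.05],0,0.95]])

```text
time_s: 16.95
tool_pos: [0.5611, 0.0161, 0.2633]
eef_rot: [[0.0, -1.0, 0.002], [-1.0, -0.0, 0.0], [-0.0, -0.002, -1.0]]
wrist_force: [-0.5, -0.1, -4.1]
gripper_width: 0.0269
finger_force: 99.6
```

```bash
python3 chk.py
```

```text
scene 693 [0.0966 0.1014 0.1243 0.1646 0.169 ]
wrist 704 [0.1232 0.1272 0.1661]
shift [ 0.0015 -0.0005 -0.0581] turn 0.0006 yaw -89.97 pos [0.5603 0.0162 0.261 ] t 17.05 w 0.0267 F [ 0.2 -0.3 -3.2]
```

carry_out(plan=[[[0,0,0.03],0,0.95],[[0,0,0.062],0,0.95],[[0,0,0.062],0,0.95]])

```text
time_s: 17.42
tool_pos: [0.5614, 0.0153, 0.2396]
eef_rot: [[0.001, -1.0, 0.01], [-1.0, -0.001, -0.001], [0.001, -0.01, -1.0]]
wrist_force: [-11.1, 4.2, 31.0]
gripper_width: 0.0269
finger_force: 101.9
```

carry_out(plan=[[[0,0,-0.05],0,0.95],[[0,0,-0.05],0,0.95],[[0,0,-0.02],0,0.95],[[0,0,0.006],0,0.95],[[0,0,0.006],0,0.95]])

```text
time_s: 18.05
tool_pos: [0.5622, 0.0151, 0.2368]
eef_rot: [[0.001, -1.0, 0.012], [-1.0, -0.001, -0.001], [0.001, -0.012, -1.0]]
wrist_force: [-9.0, 3.3, 34.3]
gripper_width: 0.0264
finger_force: 96.4
```

carry_out(plan=[[[0,0,-0.06],0,0.95],[[0,0,-0.11],0,0.95],[[0,0,-0.14],0,0.95],[[0,0,-0.14],0,0.95]])

```text
time_s: 18.55
tool_pos: [0.5608, 0.0161, 0.2979]
eef_rot: [[0.0, -1.0, -0.001], [-1.0, -0.0, -0.0], [0.0, 0.001, -1.0]]
wrist_force: [0.8, 0.2, -3.1]
gripper_width: 0.0266
finger_force: 98.8
```

```bash
python3 chk.py; python3 - <<'E'
from h import *
f=grab('scene'); save(f,'s2.png',(290,170,470,300),4)
go(.439,.1212,.25,-90)
E
```

```text
scene 470 [0.0962 0.0991 0.1147 0.1256 0.1265]
wrist 455 [0.1235 0.1266 0.1277]
shift [ 0.0015 -0.0005  0.0134] turn 0.0007 yaw -89.97 pos [0.5604 0.0162 0.2967] t 18.65 w 0.0266 F [-0.5 -0.1 -2.1]
shift [-0.2102  0.2422  0.094 ] turn 0.0007 yaw -89.97 pos [0.5603 0.0162 0.2967] t 18.7 w 0.0262 F [ 0.2 -0.5 -2.5]
```

View pics/s2.png

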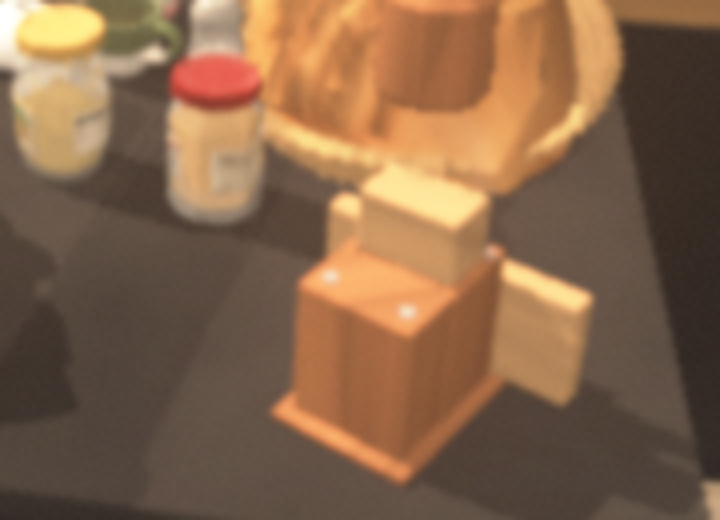

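The wedge's head, at crop (425,250), sits flush on the holder, and it didn't move under a 34 N blow. Now I'll return the mallet.

carry_out(plan=[[[-0.07,0.08,0.0],0,0.95],[[-0.14,0.16,0.0],0,0.95],[[-0.21,0.242,0.04],0,0.95],[[-0.21,0.242,0.12],0,0.95],[[-0.21,0.242,0.2],0,0.95],[[-0.21,0.242,0.28],0,0.95],[[-0.21,0.242,0.33],0,0.95],[[-0.21,0.242,0.346],0,0.95],[[-0.21,0.242,0.346],0,0.95],[[-0.21,0.242,0.346],0,0.95]])

```text
time_s: 19.95
tool_pos: [0.4402, 0.1212, 0.1271]
eef_rot: [[0.0, -1.0, 0.002], [-1.0, -0.0, 0.001], [-0.001, -0.002, -1.0]]
wrist_force: [1.1, -0.5, -2.8]
gripper_width: 0.0266
finger_force: 99.5
```

carry_out(plan=[[[0,0,0.01],0,0.95],[[0,0,0.018],0,0.95],[[0,0,0.022],0,0.95],[[0,0,0.022],0,0.95]])

```text
time_s: 20.45
tool_pos: [0.4395, 0.121, 0.1146]
eef_rot: [[0.001, -1.0, -0.0], [-1.0, -0.001, -0.0], [0.0, 0.0, -1.0]]
wrist_force: [0.1, 0.0, -2.8]
gripper_width: 0.0264
finger_force: 99.5
```

carry_out(plan=[[[0,0,0.003],0,0.95],[[0,0,0.005],0,0.95],[[0,0,0.005],0,0.95]])

```text
time_s: 20.82
tool_pos: [0.4396, 0.121, 0.1122]
eef_rot: [[0.0, -1.0, -0.0], [-1.0, -0.0, -0.0], [0.0, 0.0, -1.0]]
wrist_force: [-0.8, 0.1, -3.8]
gripper_width: 0.0267
finger_force: 99.5
```

carry_out(plan=[[[0,0,0.002],0,0.95],[[0,0,0.004],0,0.95],[[0,0,0.004],0,0.95]])

```text
time_s: 21.2
tool_pos: [0.4399, 0.1211, 0.1112]
eef_rot: [[0.001, -1.0, 0.001], [-1.0, -0.001, 0.0], [-0.0, -0.001, -1.0]]
wrist_force: [-3.5, 0.4, 5.5]
gripper_width: 0.0264
finger_force: 99.8
```

Contact, with about 8 N on the counter. Release.

carry_out(plan=[[[0,0,0],0,0.65],[[0,0,0],0,0.5],[[0,0,0],0,0.35],[[0,0,0],0,0.2],[[0,0,0],0,0.2]], newtons=40)

```text
time_s: 21.82
tool_pos: [0.4396, 0.121, 0.1103]
eef_rot: [[0.0, -1.0, 0.0], [-1.0, -0.0, -0.0], [0.0, -0.0, -1.0]]
wrist_force: [0.0, -0.4, 0.6]
gripper_width: 0.0682
finger_force: 0.0
```

carry_out(plan=[[[0,0,-0.03],0,0.2],[[0,0,-0.1],0,0.2],[[0,0,-0.2],0,0.2],[[0,0,-0.3],0,0.2],[[-0.2,0,-0.32],0,0.2],[[-0.2,0,-0.32],0,0.2],[[-0.2,0,-0.32],0,0.2]])

```text
time_s: 22.7
tool_pos: [0.4393, 0.2229, 0.271]
eef_rot: [[0.003, -1.0, 0.0], [-1.0, -0.003, 0.0], [-0.0, -0.0, -1.0]]
wrist_force: [0.6, 0.0, -0.1]
gripper_width: 0.0685
finger_force: 0.0
```

```bash
python3 - <<'E'
from h import *
f=grab('scene'); save(f,'s3.png',(210,140,470,300),3); A=cloud(f); z=np.nan_to_num(A[...,2],nan=-1)
for c in ((.439,.121),):
    q=A[(z>.01)&(np.hypot(A[...,0]-c[0],A[...,1]-c[1])<.045)]; print(np.percentile(q[:,2],[50,99]))
go(.44,.22,.27,-90)
E
python3 chk.py
```

```text
[0.05602759 0.13796301]
shift [ 0.0036 -0.0011  0.002 ] turn 0.0028 yaw -89.87 pos [0.4395 0.2218 0.271 ] t 22.75 w 0.0686 F [-0.  -0.9 -0.3]
scene 465 [0.0961 0.0995 0.1148 0.1258 0.1265]
wrist 0 
shift [ 0.4103 -0.2418 -0.0379] turn 0.0005 yaw -89.98 pos [0.4396 0.2206 0.271 ] t 22.85 w 0.0684 F [-0.4  0.2  0. ]
```

View pics/s3.png

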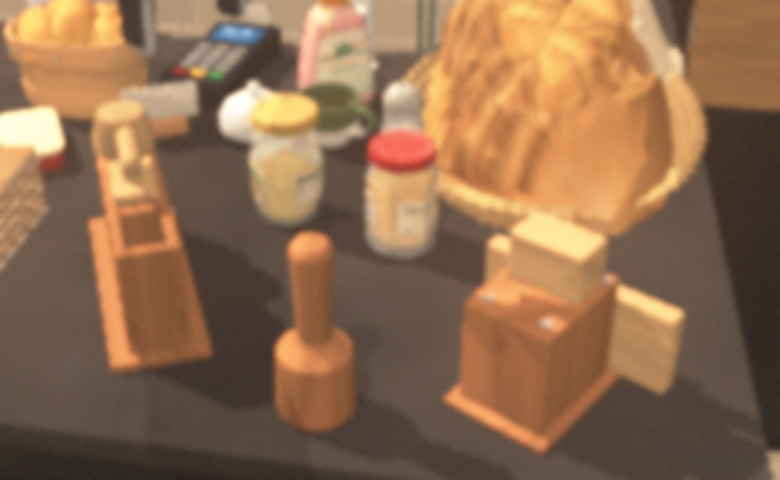

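The mallet stands upright at (313,370), the wedge sits home at (558,255), and the jars, pin and key are undisturbed.

```bash
python3 -c "
from bench import bot
print(bot.job_done())"
```

```text
the job is handed in; nothing more can be done
None
```

The wedge is driven home in the holder, the mallet is back upright on the counter, and the jars, pin and key look undisturbed in the last picture; the job was handed in at about 23 s, and no verdict came back.

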